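# Find the fullest tin by its heft

## Task

Three identical closed tins stand in a row on the cutting board and only one is nearly full: lift each straight up by its lid knob a few centimetres clear of the board to feel its weight, in order from the left tin to the right one, setting each back upright where it stood without dropping it. Then hold the heaviest up, still and upright, more than 8 cm clear of the board, and finish while still holding it, with the other two back in their places (if the right-hand tin is the heaviest it need not be set down first). Leave everything else where it is.

Things in the scene. Friction and masses are not known exactly. Their poses are not given: they have to be found in the camera images.
- board: a wooden cutting board, fixed, 232 x 432 x 23 mm (its x, its y, height), flat on the worktop; origin at the centre of its underside, its top 23 mm higher; y runs along its length to the robot's left, x away from the robot. The three tins stand on it in a row along y, 30 mm nearer the robot than its middle. Wall cabinets hang from z = 0.49 m over the back of the worktop (x above about 0.58 m)
- place_left (a point): the left of the three places on the board's top, as the robot sees it (left = +y); a tin stands within 20 mm of it, turned by up to 0.25 rad relative to the board
- place_middle (a point): the middle of the three places on the board's top, as the robot sees it (left = +y); a tin stands within 20 mm of it, turned by up to 0.25 rad relative to the board
- place_right (a point): the right of the three places on the board's top, as the robot sees it (left = +y); a tin stands within 20 mm of it, turned by up to 0.25 rad relative to the board
- tin_a_center (a point): one of three identical closed square canisters, 92 x 92 x 120 mm, white with a flat wooden lid that stays shut. The point is its centre, 60 mm above its underside. Mid-lid is a small round wooden knob, 20 mm across, 17 mm tall: its foot is 43 mm and its top 60 mm above this point. Grip it by the knob from above; the body is too wide. z is up, x and y square to the sides
- tin_b_center (a point): another canister, just like tin_a in looks, size, knob and point (see there). Any of the three tins may stand at any of the three places; their weights can only be felt
- tin_c_center (a point): another canister, just like tin_a in looks, size, knob and point (see there). One of the three tins weighs 0.5 to 0.75 kg, the other two 0.15 to 0.35 kg each
- tin_a: the same canister, origin at the centre of its underside
- tin_b: the same canister, origin at the centre of its underside
- tin_c: the same canister, origin at the centre of its underside
- teaspoon: a metal teaspoon, 130 x 26 x 11 mm, lying on the board by its far edge, right half; a bystander; origin at the centre of its underside
- peg: a wooden clothes peg, 72 x 15 x 12 mm, lying on the board by its far edge, left half; a bystander; origin at the centre of its underside
- salt_shaker: a small salt shaker, 44 mm across, 90 mm tall, standing on the worktop left of the board; a bystander; origin at the centre of its underside
- tomato: a tomato, 58 mm across, on the worktop right of the board; a bystander; origin at the centre of its underside
- mug: a mug, 90 x 130 x 105 mm, at the right end of the worktop; a bystander; origin at the centre of its underside
- tape_roll: a roll of tape, 104 mm across, 25 mm tall, lying on the worktop right of the board; a bystander; origin at the centre of its underside

How it is judged:
By the outcome, as a careful person would: the job done as asked, in the order asked, and still so for the second after the job is handed in, while the arm keeps its last pose, push and grip.
It also fails if it takes over 59 s, if anything falls off the work surface, if the arm or the gripper's body presses on something with over 40 N, if the wrist force passes 120 N, or if a joint passes its speed limit or range.

## Robot

A 6-joint arm with a two-finger parallel gripper is mounted at the origin on a cart in front of the work surface, level with it; the furniture and walls round the work are solid. World frame = base frame: x ahead of the robot, y to its left, z up, the work surface at z = 0. Lengths are in mm, angles in rad, forces in N, time in s.
With the tool pointing down it reaches from about 350 to 875 mm from the base axis. Payload 15.5 kg.
Tool frame: the origin (TCP) lies midway between the tips of the shut fingers; the grasp point (between the pads) lies 19 mm behind it; z points along the fingers, y is the line along which they close (so a half turn about z gives the same grasp; the last joint's range is limited). The gripper opens to 85 mm and grips with 20 to 120 N. Pads are 22 mm wide; open, the fingers measure 114 mm over their backs; the gripper's body (76 mm by 85 mm) begins 54 mm behind the grasp point. The pads swing forward as they close: fully open they stand 13 mm farther back than shut.
Start: joints at [1.202, 0.494, 1.345, -0, 1.302, -0.096], TCP at [168.99, 601.722, 231.277] pointing down, gripper open.
Joint ranges: [-2.91, 2.91], [-0.82, 2.16], [0.22, 2.67], [-1.22, 4.37], [0.12, 2.79], [-3.08, 3.08]. Speed limits (rad/s): [1.89, 1.89, 2.57, 3.01, 3.01, 3.01].

## Interface

Orientations are given as [roll, pitch, yaw] about the fixed x, y, z axes, in that order (R = Rz(yaw) Ry(pitch) Rx(roll)).
In Python, from cell import manip, command_gripper, solver, viewer, job_done, nets, status gives the robot as it stands. Calls block until the motion is done:
- manip.movep(position, orientation): joint-space move of the TCP to a pose.
- manip.line_to(position, attitude=None, v=150, until_force=None): straight line of the TCP; attitude=None keeps the orientation; v is the mean speed in mm/s. With until_force (N) it stops when the force on the tool has changed by that much, and returns True; else False.
- manip.set_joints(angles): joint-space move.
- command_gripper(opening, grasp_force=None): finger opening in mm; grasp_force is the grip in N (None keeps the last); returns when the fingers have stopped.
- manip.hold(seconds).
- solver.ik(position, orientation): joint angles nearest the present ones, or None.
- viewer.get_image(name): name is "scene" or "top" or "wrist"; returns the picture (420x560x3 uint8, red, green, blue); there is no depth.
- viewer.camera_params(name): a dict with "fx", "fy", "cx", "cy" (pixels), "pose" (4x4, takes a point from camera to world coordinates); the wrist camera has in their place "T_tool_cam" (4x4, takes a point from camera to tool coordinates, whose origin is the TCP and whose axes are the flange's). Camera axes: x right, y down, z forward; pixel columns grow to the right and rows downward; lengths in mm; the calibration is good to about 2 mm. A picture is of the moment at which its call begins: read the wrist's pose just before it. camera_params takes no time and is no camera call.
A pose or a line that the arm cannot do raises manip.Unreachable and nothing moves.
- job_done(): hands the job in; it is judged then, once.
Trained networks look in the newest picture that a camera, given by its name, has taken for a name from the list of things; names that differ only in an ending like _2 or _b are one class to them, and where a whole thing is asked for, a point or a joint stands for the part that bears it (a point fixed in the world has none). Each returns a list of dicts, best first, with "score" (0 to 1); they miss things now and then, are a little off and sometimes report something else, mostly with a low value. They report only what shows in the picture. A call takes as long as a camera call.
- nets.spot_in(label, camera): "box" ([left, top, right, bottom] in pixels, round what is visible of it).
- nets.place_of(label, camera): "at" ([column, row] in pixels: a listed point, or the origin of a listed thing).
Readings, each from a call of its own:
- status.current_clock(): time.
- status.current_joints(): joint angles.
- status.current_joint_vel(): joint speeds.
- status.current_effort(): joint torques, N m.
- status.current_tcp_pos(): TCP position.
- status.current_ee_rot(): TCP orientation.
- status.current_wrist_force(): force on the tool from outside, world axes, zero at the start.
- status.current_moment(): the same for the moment, N m.
- status.current_width(): finger opening in mm.
- status.current_finger_force(): force on a finger pad.
Only numpy, scipy, OpenCV 4.12 (cv2) and the standard library are available. Lean on these libraries where they do the work, as an engineer would, in place of code of your own. Each camera call takes 0.05 s, during which the arm holds its last target. There are 200 camera calls.

## Working session

There is one attempt and no reset: what is moved stays moved. The work goes in short steps, each a Python script; the robot and the scene stay as the last script left them, time stands still between calls to the robot, and variables do not carry over. Pictures are saved under pics/ and viewed, at most 10 in all, crops included, and the job is handed in when it is done.

```bash
mkdir -p pics; ls; python3 - <<'E'
from cell import *
import cv2
for n in ("scene","top"):
    im=viewer.get_image(n); cv2.imwrite(f"pics/{n}0.png",im[:,:,::-1])
    p=viewer.camera_params(n); print(n,p["fx"],p["cx"],p["cy"],p["pose"])
    for l in ("tin_a_center","tin_a","board"):
        print(l,[(d["at"],d["score"]) for d in nets.place_of(l,n)])
    print([(d["box"],d["score"]) for d in nets.spot_in("tin_a",n)])
print(viewer.camera_params("wrist"),status.current_ee_rot(),status.current_clock())
E
```

```text
pics
scene 391.85390318887 281.57703854466035 210.24669656484076 [[ 5.24354582e-01 -6.21331038e-01  5.82237076e-01 -1.96899710e+02]
 [-8.51482559e-01 -3.86986498e-01  3.53862829e-01 -5.04597489e+02]
 [ 5.45192840e-03 -6.81314312e-01 -7.31970686e-01  9.73022979e+02]
 [ 0.00000000e+00  0.00000000e+00  0.00000000e+00  1.00000000e+00]]
tin_a_center [([298.9, 229.9], 0.71)]
tin_a [([225.9, 215.6], 0.98), ([262.9, 218.4], 0.83), ([294.2, 245.5], 0.79)]
board [([268.4, 225.2], 0.9)]
[([245.1, 188.6, 275.8, 232.7], 0.83), ([206.4, 180.8, 239.6, 225.5], 0.75), ([278.2, 211.7, 312.8, 258.8], 0.59)]
top 379.06729107216347 276.01583128807874 212.1754037763516 [[-1.11681105e-02 -9.95233913e-01  9.68748252e-02  3.68195887e+02]
 [-9.99934538e-01  1.13566505e-02  1.39504075e-03 -7.66099621e+01]
 [-2.48856540e-03 -9.68529036e-02 -9.95295595e-01  1.46425575e+03]
 [ 0.00000000e+00  0.00000000e+00  0.00000000e+00  1.00000000e+00]]
tin_a_center [([298.5, 222.3], 0.95), ([407.4, 225.2], 0.57)]
tin_a [([263.7, 220.8], 0.87), ([230.6, 225.9], 0.83), ([299.7, 222.6], 0.68), ([226.8, 225.5], 0.21)]
board [([265.0, 216.1], 0.86)]
[([248.3, 205.6, 269.2, 235.9], 0.87), ([286.4, 211.7, 313.5, 236.4], 0.61), ([213.6, 210.1, 239.6, 239.6], 0.61)]
{'fx': 295.7902607497035, 'fy': 295.7902607497035, 'cx': 274.24472308768077, 'cy': 209.83836711269865, 'T_tool_cam': array([[ 6.64354277e-05, -9.58499931e-01, -2.85092752e-01,
         7.22614614e+01],
       [ 9.99999998e-01,  6.06058760e-05,  2.92701217e-05,
         1.62169312e+00],
       [-1.07771137e-05, -2.85092753e-01,  9.58499933e-01,
        -1.42909904e+02],
       [ 0.00000000e+00,  0.00000000e+00,  0.00000000e+00,
         1.00000000e+00]])} [-3.14154274e+00  5.95313298e-07  2.86778153e+00] 0.5
```

```bash
python3 - <<'E'
import cv2
a=cv2.imread("pics/top0.png")[150:290,170:430]; cv2.imwrite("pics/topc.png",cv2.resize(a,None,fx=3,fy=3,interpolation=cv2.INTER_CUBIC))
E
```

```text
(no output)
```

View pics/topc.png

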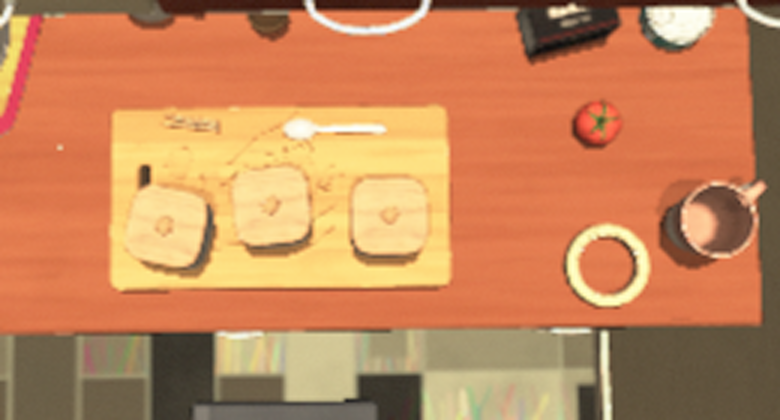

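View pics/scene0.png

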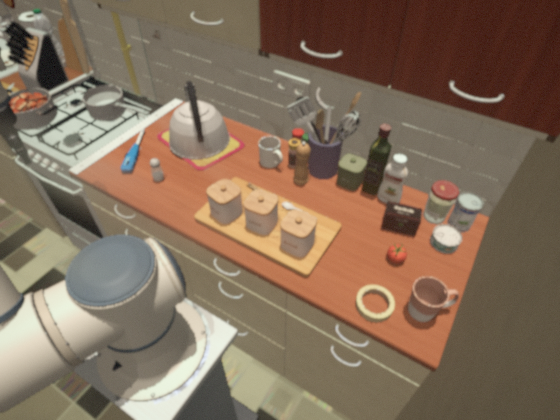

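The top view shows the three tins with knobs at about (225,225), (260,218) and (300,221). The board's far-edge items are clear of them. Next I go over the row for a close wrist view.

```bash
cat > h.py <<'E'
from cell import *
import numpy as np, cv2
from scipy.spatial.transform import Rotation as Rot
def ray(cam,uv,z,T=None):
    p=viewer.camera_params(cam); P=p["pose"] if T is None else T@p["T_tool_cam"]
    d=P[:3,:3]@np.array([(uv[0]-p["cx"])/p["fx"],(uv[1]-p["cy"])/p["fy"],1]); return P[:3,3]+d*(z-P[2,3])/d[2]
def tool():
    T=np.eye(4); T[:3,:3]=Rot.from_euler("xyz",status.current_ee_rot()).as_matrix(); T[:3,3]=status.current_tcp_pos(); return T
DOWN=[np.pi,0,np.pi/2]
E
python3 - <<'E'
from h import *
K=[ray("top",uv,143) for uv in ((225,225.3),(260,218.3),(300,221.3))]
for k in K: print(k.round(1))
x,y=K[1][:2]
manip.movep([x,y-60,300],DOWN)
T=tool(); im=viewer.get_image("wrist"); cv2.imwrite("pics/w0.png",im[:,:,::-1])
print(T.round(3).tolist())
for d in nets.place_of("tin_a_center","wrist"): print(d["at"],d["score"],ray("wrist",d["at"],83,T).round(1))
for d in nets.place_of("place_left","wrist"): print(d)
p=viewer.camera_params("wrist")
for k in K:
    q=np.linalg.inv(T@p["T_tool_cam"])@np.r_[k,1]; print((q[:2]/q[2]*p["fx"]+[p["cx"],p["cy"]]).round(1))
print(status.current_clock(),status.current_wrist_force())
E
```

```text
[452.8 103.9 143. ]
[475.9 -18.5 143. ]
[ 463.8 -158.2  143. ]
[[-0.001, 1.0, -0.0, 476.069], [1.0, 0.001, 0.0, -77.979], [0.0, -0.0, -1.0, 299.913], [0.0, 0.0, 0.0, 1.0]]
[246.8  -7.7]
[273.4 137.3]
[262.6 265.6]
3.3 [0.09551442 0.01792318 0.44079803]
```

View pics/w0.png

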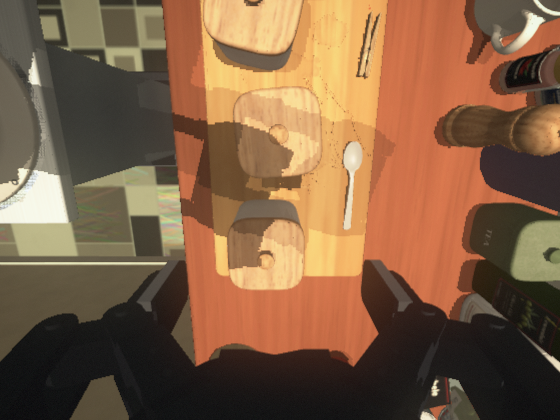

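The wrist view shows the middle knob at about (278,131) and the right one at about (266,260). The left one is at the top edge, so I take a second view further left.

```bash
python3 - <<'E'
from h import *
T0=np.array([[-0.001,1,0,476.069],[1,0.001,0,-77.979],[0,0,-1,299.913],[0,0,0,1]])
print(ray("wrist",(278,131),143,T0).round(1),ray("wrist",(266,260),143,T0).round(1))
manip.movep([458,50,280],DOWN)
T=tool(); np.save("T1.npy",T); im=viewer.get_image("wrist"); cv2.imwrite("pics/w1.png",im[:,:,::-1])
a=cv2.imread("pics/w0.png")[70:310,200:340]; b=im[50:290,200:340,::-1]
cv2.imwrite("pics/z.png",cv2.resize(np.hstack([a,b]),None,fx=2.5,fy=2.5,interpolation=cv2.INTER_CUBIC))
print(T[:3,3],[(d["at"],d["score"]) for d in nets.place_of("tin_a_center","wrist")])
E
```

```text
[480.4 -12.5 143. ] [ 467.7 -151.3  143. ]
[457.95776647  50.59686914 280.03867407] []
```

View pics/z.png

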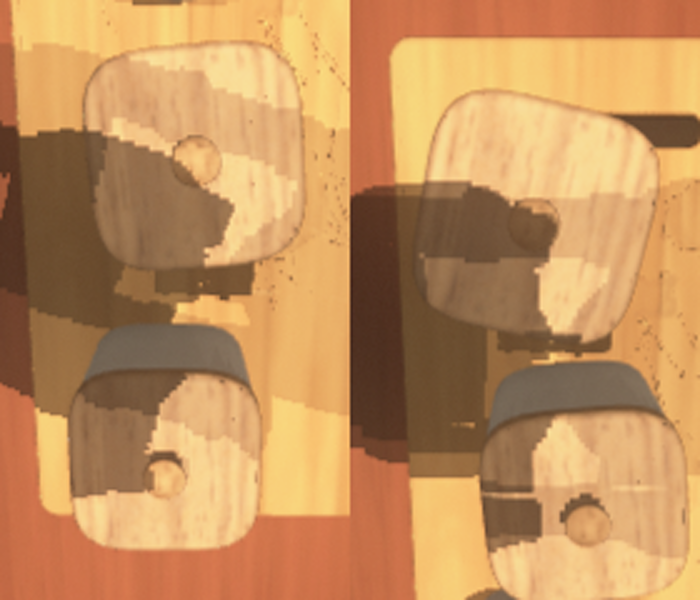

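Knobs in full-frame pixels: in w0 the middle is at (279.2,134) and the right at (266.8,261.6). In w1 the left is at (273.2,139.6) and the middle at (295.2,260). I'll compare these and then test the left tin.

```bash
cat >> h.py <<'E'
def feel(name,x,y):
    manip.movep([x,y,185],DOWN)
    hit=manip.line_to([x,y,129],v=70,until_force=6); z0=status.current_tcp_pos()[2]
    if hit: print(name,"hit early",z0); return False
    command_gripper(0,45); w=status.current_width(); f0=status.current_wrist_force()[2]
    manip.line_to([x,y,z0+8],v=30); manip.line_to([x,y,z0+45],v=60); manip.hold(.5)
    f=np.mean([status.current_wrist_force()[2] for _ in range(3)])
    print(name,"width",w,"z0",z0,"f0",f0,"lifted",f,"tcp",status.current_tcp_pos(),"t",status.current_clock())
    return z0
def putback(name,x,y,z0):
    manip.line_to([x,y,z0+5],v=60); hit=manip.line_to([x,y,z0-1],v=12,until_force=2.5)
    manip.hold(.2); print(name,"down",hit,status.current_tcp_pos(),status.current_wrist_force()[2])
    command_gripper(60); p=status.current_tcp_pos(); manip.line_to([p[0],p[1],185],v=90); print("t",status.current_clock())
E
python3 - <<'E'
from h import *
T0=np.array([[-0.001,1,0,476.069],[1,0.001,0,-77.979],[0,0,-1,299.913],[0,0,0,1]]);T1=np.load("T1.npy")
L=ray("wrist",(273.2,139.6),143,T1); M=ray("wrist",(279.2,134),143,T0);M1=ray("wrist",(295.2,260),143,T1);Rr=ray("wrist",(266.8,261.6),143,T0)
print(L,M,M1,Rr); np.save("K.npy",[L,(M+M1)/2,Rr])
command_gripper(60)
r=feel("left",*L[:2]); print(r)
im=viewer.get_image("scene")[150:290,170:350,::-1]; cv2.imwrite("pics/s1.png",cv2.resize(im,None,fx=3,fy=3))
E
```

```text
[457.63092005 108.93855481 143.        ] [481.62345709 -15.34715271 143.        ] [480.60604501 -12.98775566 143.        ] [ 468.5999086  -153.28709533  143.        ]
left width 15.835669814616308 z0 129.3605616012801 f0 6.432009954713163 lifted -7.408529753076512 tcp [457.60399703 108.92832024 174.29462315] t 8.0167
129.3605616012801
```

View pics/s1.png

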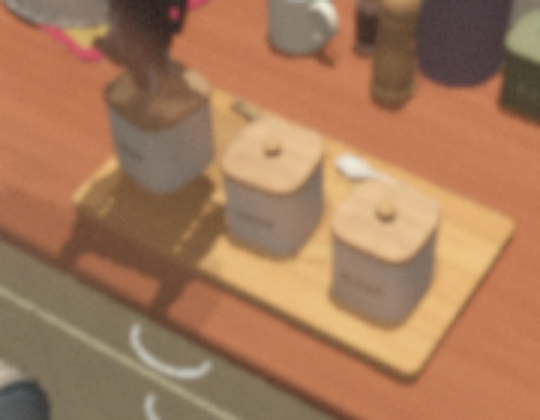

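The left tin is lifted cleanly and upright, weighing about 0.75 kg. I set it back and feel the other two.

```bash
sed -i 's/y,129\]/y,131]/' h.py; python3 - <<'E'
from h import *
K=np.load("K.npy"); x,y=K[0][:2]
putback("left",x,y,129.4)
x,y=K[1][:2]
r=feel("middle",x,y)
if r: putback("middle",x,y,r)
im=viewer.get_image("scene")[150:290,170:350,::-1]; cv2.imwrite("pics/s2.png",cv2.resize(im,None,fx=3,fy=3))
E
```

```text
left down True [457.04222783 109.09258895 129.23336332] 5.562823856157203
t 10.7917
middle width 15.617996583997009 z0 131.28104241532893 f0 7.777242006204028 lifted -2.3052971609210138 tcp [481.08976999 -14.16461472 176.20355842] t 14.4583
middle down True [480.70962219 -14.21384381 131.2821618 ] 6.721722856485007
t 17.1583
```

View pics/s2.png

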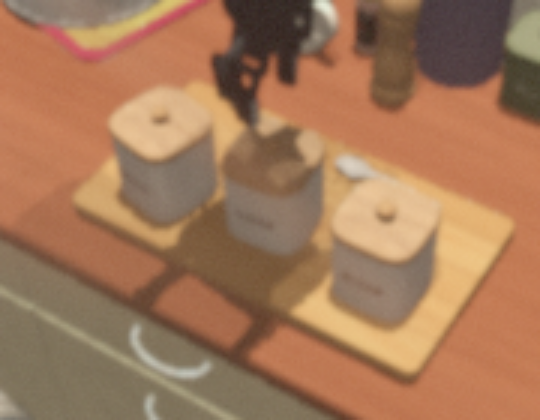

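Left and middle are back in place, and the middle one is light at about 2.5 N. Now the right tin, then back to the left one for the final hold.

```bash
python3 - <<'E'
from h import *
K=np.load("K.npy"); x,y=K[2][:2]
r=feel("right",x,y); f=status.current_wrist_force()[2]
if r and f>-4:
    putback("right",x,y,r)
    x,y=457.04,109.09
    r=feel("left",x,y)
    if r:
        manip.line_to([x,y,r+115],v=60); manip.hold(.8)
        print(status.current_tcp_pos(),status.current_wrist_force(),status.current_moment(),status.current_width(),status.current_joint_vel().round(3) if hasattr(status.current_joint_vel(),'round') else '',status.current_clock())
im=viewer.get_image("scene")[120:290,150:350,::-1]; cv2.imwrite("pics/s3.png",cv2.resize(im,None,fx=3,fy=3))
E
```

```text
right width 15.656056534222401 z0 131.28219829435568 f0 5.993433491279418 lifted -2.4026306638467156 tcp [ 468.57784457 -153.2923261   176.21951709] t 20.925
right down True [ 468.28125857 -153.31896951  131.32742869] 7.25155762763252
t 23.625
left width 15.360197252882891 z0 131.2676688412569 f0 10.02072369350265 lifted -8.011800217652778 tcp [457.01317841 109.07729675 176.19949723] t 27.75
[457.03299876 109.08146346 246.30105684] [ 0.26805622 -0.6305451  -7.08369675] [-0.00159557 -0.00150605  0.06709332] 15.523595126316245 [ 0.002 -0.001 -0.     0.002 -0.001  0.002] 29.8667
```

View pics/s3.png

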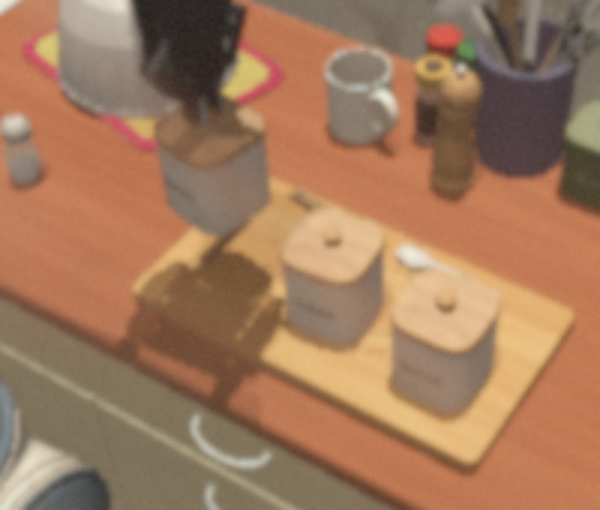

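The heavy left tin hangs upright and still, about 11 cm clear of the board, and the other two are back in their places.

```bash
python3 -c "
from cell import *
print(job_done())"
```

```text
the job is handed in; nothing more can be done
None
```

I lifted all three tins in order from left to right and set each back; the left one is heaviest, about 0.75 kg against about 0.25 kg for the others. I handed in with it held still and upright about 11 cm above the board and the other two back in place, at about 30 s of the 59 s allowed.

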